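# Clear the sleeve chute and make up two saxophone repair kits

### The arm

A 6-joint arm with a two-finger parallel gripper is mounted at the origin on the work surface. World frame = base frame: x ahead of the robot, y to its left, z up, the work surface at z = 0. Lengths are in m, angles in rad, forces in N, time in s.
With the tool pointing down it reaches from about 0.225 to 0.875 m from the base axis. Payload 3.4 kg.
Tool frame: the origin (TCP) lies midway between the tips of the shut fingers; the grasp point (between the pads) lies 19 mm behind it (pinch_z is the distance from the TCP to the grasp point, in m); z points along the fingers, y is the line along which they close (so a half turn about z gives the same grasp; the last joint's range is limited). The gripper opens to 85 mm and grips with 20 to 120 N. Pads are 22 mm wide; open, the fingers measure 114 mm over their backs; the gripper's body (76 mm by 85 mm) begins 54 mm behind the grasp point. The pads swing forward as they close: fully open they stand 13 mm farther back than shut.
Start: joints at [1.103, 0.276, 1.505, -0, 1.361, -0.121], TCP at [0.195, 0.541, 0.231] pointing down, gripper open.
Joint ranges: [-2.89, 2.89], [-0.75, 2.08], [0.22, 2.7], [-1.18, 4.32], [0.11, 2.71], [-2.7, 2.7]. Speed limits (rad/s): [2.57, 2.57, 3.14, 3.14, 3.14, 3.14].

### API

Orientations are given as a unit quaternion [w, x, y, z].
In Python, from rig import get_state, get_image, sign_off, pinch_z gives the robot as it stands.
- The arm moves only by the tool send_rows, never from a script. Its argument "steps" is one flat list of numbers, 5 for each row, row after row: the gripper's target within -1 to 1 (fully open at 1, half-way at 0, shut at -1), then the shift along the tool's x, y, z in cm, then the turn about the tool's z in degrees. In form: [gripper, x, y, z, roll, gripper, x, y, z, roll, ...]. A call has 1 to 12 rows; each row shifts and turns the commanded pose from where the row before left it, along the tool's axes as they then stand; what a row does not reach is not made up. A row lasts 1/10 s, in which the tool goes at most 50 mm and 8.59 degrees, less where a joint would pass 70% of its speed; a pose out of reach is approached as far as the arm can. A call is refused whole if a number of a shift passes 5 or a number of a turn 8.59, either way. A call with a gripper value outside its range is refused whole. The fingers move at their own pace and stop on an object; "newtons" is the grip in N (left out, the last holds). Time passes only in rows, so rows that do not move let the fingers close. It gives the time, the measured TCP pose, the force, the opening and the grip force at its end, in the units of the state.
- get_state(): the state, without advancing time (a new reading comes with each control period).
- get_image(name): name is "side" or "top"; returns a dict with "color" (400x640x3 uint8, red, green, blue), "mtx" (3x3 intrinsics, pixels), "k1" (the pictures are not rectified: a ray, as slopes to the right and down, at radius r is drawn at 1 + k1 r^2 times it, then the intrinsics apply), "T" (4x4, takes a point from camera to world coordinates). Camera axes: x right, y down, z forward; pixel columns grow to the right and rows downward; lengths in m; the calibration is good to about 2 mm. A picture is of the moment at which its call begins. There is no depth.
- sign_off(): hands the job in; it is judged then, once.
The state is a dict: "clock": time; "qpos": joint angles; "qd": joint speeds; "effort": joint torques, N m; "position": TCP position; "ee_rot": TCP orientation; "contact_force": force on the tool from outside, world axes, zero at the start; "moment": the same for the moment, N m; "width": finger opening in m; "gripper_force": force on a finger pad.
Only numpy, scipy, OpenCV 4.12 (cv2) and the standard library are available. Lean on these libraries where they do the work, as an engineer would, in place of code of your own. Each camera call takes 0.05 s, during which the arm holds its last target. There are 200 camera calls.

### The job

An oversized brass sleeve has jammed under the stop of the feed chute: lift it out and put it in the grey cup, so that the two good sleeves behind it roll down to the foot of the chute before you take them. Then make up two kits: the nearly square tray gets one good sleeve and the low C key, the long tray gets the other good sleeve and the spring hook, each sleeve lying in the tray's narrow compartment and the key or hook lying flat in the wide one. Do not tip over the screw jar, and leave everything at rest.

Things in the scene. Friction and masses are not known exactly. Their poses are not given: they have to be found in the camera images.
- oversize: Oversized brass sleeve, solid, dark ends, 40 mm diameter, 36 mm long, about 70 g, jammed in the chute against the stop nose, downhill of the two good sleeves. Origin: its centre; x along its axis (level, across the chute). Its upper 32 mm stand clear of the chute walls: grip it by its two flat ends. It comes free when lifted straight up.
- sleeve_a: Good brass neck-tenon sleeve, solid, dark ends, 24 mm diameter, 36 mm long, about 40 g. Origin: its centre; x along its axis (level); it may be rolled to any angle about x. Starts in the chute just uphill of the oversized one; once that is out it rolls under the stop to the foot by itself within 1 s and lies first in line.
- sleeve_b: Good brass neck-tenon sleeve, solid, dark ends, 24 mm diameter, 36 mm long, about 40 g. Origin: its centre; x along its axis (level); it may be rolled to any angle about x. Starts in the chute behind sleeve_a and follows it down; when sleeve_a is taken from the foot it rolls into its place. Either good sleeve may go in either tray.
- low_c_key: Brass low C key lying flat, 45 g, 102 mm long (x), 60 mm wide. Origin: underside, mid-length; z up. Round cup 42 mm diameter, 9 mm high (12 at its stud), centre x = +30 mm; arm 10 mm wide (y), 12 mm high, free from x = -41 to +9; hinge tube 10 mm thick, 60 mm long in y, at x = -46. Grip the arm across y at x = -14 mm, near its balance point.
- spring_hook: Titanium spring hook tool lying on the bench, 45 g, 140 mm long (x). Origin: on its axis at mid-length, 7 mm above what it lies on; x points to the hooked tip. Flat-sided handle 12 mm wide (y), 14 mm high, from x = -70 to +15 mm, with dark rings; thin 4 mm shank from there on. Grip the handle across y at x = -25 mm.
- chute: Fixed aluminium feed chute. Origin: bench level, mid-length, centre line; z up. Slopes 14 deg down to its foot at -y. Channel 39 mm wide (x), walls 3 mm thick and 8 mm above its floor; foot stop 18 mm. Sleeve centres at rest: foot (0, -69, 25) mm, next (0, -46, 30). Stop: 8 mm steel post at (+31, -35), arm and nose over the channel, 30 mm above its floor, tops 59 mm above the bench.
- cup: Round grey parts cup fixed to the bench, flaring from 100 mm at the foot to 110 mm at the rim, 35 mm high; wall 4 mm, inner floor 5 mm above the bench. Origin: centre of its underside. The oversized sleeve goes in it, on its side.
- square_tray: Shallow kit tray, grey floor, black walls, fixed to the bench. Origin: centre of underside, z up. Inner floor 3 mm, wall tops 9 mm above the bench, walls 4 mm thick. A divider along x makes two compartments: narrow, 42 mm wide, middle at y = -45 mm (sleeve, axis along x); wide, 86 mm, middle at y = +23 mm (key along x, either way round). Both 130 mm long. Outside 138 (x) by 140 mm.
- long_tray: Shallow kit tray, grey floor, black walls, fixed to the bench. Origin: centre of underside, z up. Inner floor 3 mm, wall tops 9 mm above the bench, walls 4 mm thick. A divider along x makes two compartments: narrow, 42 mm wide, middle at y = -31 mm (sleeve, axis along x); wide, 58 mm, middle at y = +23 mm (hook along x, either way round). Both 165 mm long. Outside 173 (x) by 112 mm.
- screw_jar: Bystander: clear jar with white cap, 48 mm diameter, 55 mm high, standing on the bench. Origin: centre of its underside, z up. Must not be tipped over.
Things that resemble listed ones, but are neither listed nor needed, are in the scene too. Leave any white look-alike of the sleeve_a alone.

How it is judged:
On the way:
1. the oversized sleeve is out of the chute and both good sleeves have rolled down to its foot (y of sleeve_a in the frame of chute between -0.076 and -0.063 m and z of sleeve_a in the frame of chute between 0.019 and 0.03 m and y of sleeve_b in the frame of chute between -0.054 and -0.039 m and z of sleeve_b in the frame of chute between 0.024 and 0.036 m and x of sleeve_a in the frame of chute between -0.012 and 0.012 m and x of sleeve_b in the frame of chute between -0.012 and 0.012 m and distance between oversize and chute above 0.06 m), for 0.2 s.
At the end, for the whole second after the job is handed in: Oversized sleeve in the cup, within 32 mm of its axis; a good sleeve on its side in each tray's narrow compartment; key flat in the square tray's wide one (within 22 mm of its middle), hook flat in the long tray's (within 18 mm lengthwise); all under 20 mm/s; jar upright within 0.3 rad (((y of sleeve_a in the frame of square_tray between -0.059 and -0.031 m and x of sleeve_a in the frame of square_tray between -0.052 and 0.052 m and z of sleeve_a in the frame of square_tray between 0.01 and 0.0185 m and y of sleeve_b in the frame of long_tray between -0.045 and -0.017 m and x of sleeve_b in the frame of long_tray between -0.07 and 0.07 m and z of sleeve_b in the frame of long_tray between 0.01 and 0.0185 m) or (y of sleeve_b in the frame of square_tray between -0.059 and -0.031 m and x of sleeve_b in the frame of square_tray between -0.052 and 0.052 m and z of sleeve_b in the frame of square_tray between 0.01 and 0.0185 m and y of sleeve_a in the frame of long_tray between -0.045 and -0.017 m and x of sleeve_a in the frame of long_tray between -0.07 and 0.07 m and z of sleeve_a in the frame of long_tray between 0.01 and 0.0185 m)) and x of low_c_key in the frame of square_tray between -0.022 and 0.022 m and y of low_c_key in the frame of square_tray between -0.001 and 0.047 m and z of low_c_key in the frame of square_tray between 0 and 0.007 m and angle between low_c_key's own z axis and vertical below 0.07 rad and x of spring_hook in the frame of long_tray between -0.018 and 0.018 m and y of spring_hook in the frame of long_tray between -0.004 and 0.05 m and z of spring_hook in the frame of long_tray between 0.006 and 0.014 m and angle between spring_hook's own x axis and vertical between 1.49 and 1.65 rad and horizontal distance between oversize and cup below 0.032 m and z of oversize in the frame of cup between 0.018 and 0.033 m and linear speed of each of sleeve_a, sleeve_b, oversize, low_c_key, spring_hook below 0.02 m/s and angle between screw_jar's own z axis and vertical below 0.3 rad); the robot touches nothing.
It fails at once if the screw jar is tipped over (angle between screw_jar's own z axis and vertical above 0.8 rad).
It also fails if it takes over 131 s, if anything falls off the work surface, if the arm or the gripper's body presses on something with over 40 N, if the wrist force passes 120 N, or if a joint passes its speed limit or range.

## Working session

There is one attempt and no reset: what is moved stays moved. The work goes in short steps, Python scripts to look and compute and a tool call to move; the robot and the scene stay as the last step left them, time stands still between calls to the robot, and variables do not carry over. Pictures are saved under pics/ and viewed, at most 14 in all, crops included, and the job is handed in when it is done.

Besides the shell and the picture viewer there is one more tool, called after "Request:" as a command line: name --argument value ..., lists and objects as JSON in quotes. send_rows: Moves the arm, as the interface text tells. Its arguments: {"type":"object","properties":{"steps":{"type":"array"},"newtons":{"type":"number"}},"required":["steps"]}

```bash
ls; mkdir -p pics; python3 - <<'E'
from rig import *
import cv2,numpy as np
s=get_state();print({k:np.round(v,3).tolist() for k,v in s.items()},pinch_z)
for n in("side","top"):
    d=get_image(n);cv2.imwrite(f"pics/{n}0.png",d["color"][...,::-1]);np.savez(f"{n}0.npz",**d);print(n,d["mtx"].tolist(),d["k1"],np.round(d["T"],3).tolist())
E
```

```text
pics
{'clock': 0.0, 'qpos': [1.103, 0.277, 1.506, -0.0, 1.361, -0.121], 'qd': [-0.002, -0.002, -0.0, 0.001, 0.001, -0.0], 'effort': [0.001, -41.678, -24.581, -0.0, 0.011, -0.0], 'position': [0.195, 0.54, 0.23], 'ee_rot': [-0.0, 0.173, 0.985, -0.001], 'contact_force': [-0.763, 0.198, 0.17], 'moment': [-0.014, 0.0, -0.031], 'gripper_force': 0.0, 'width': 0.085} 0.0187
side [[372.40867574516164, 0.0, 318.8322623296559], [0.0, 372.40867574516164, 202.41496415480736], [0.0, 0.0, 1.0]] -0.06273003403042139 [[-0.755, -0.462, 0.466, 0.186], [-0.656, 0.546, -0.521, 0.406], [-0.014, -0.699, -0.715, 0.632], [0.0, 0.0, 0.0, 1.0]]
top [[378.1055591507748, 0.0, 321.48461380652174], [0.0, 378.1055591507748, 201.1851537518777], [0.0, 0.0, 1.0]] 0.031181270700625676 [[0.064, -0.977, 0.202, 0.368], [-0.998, -0.063, 0.015, 0.016], [-0.002, -0.203, -0.979, 0.88], [0.0, 0.0, 0.0, 1.0]]
```

View pics/side0.png

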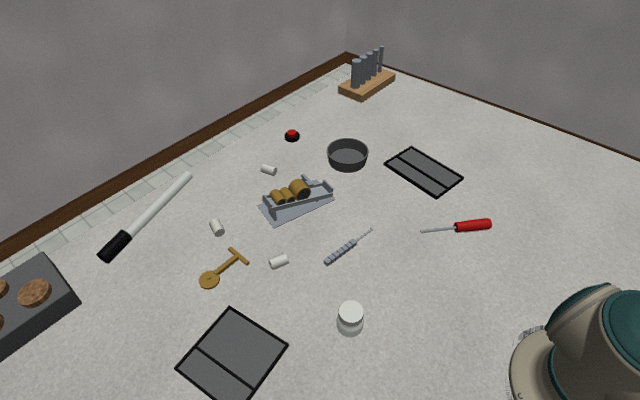

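View pics/top0.png

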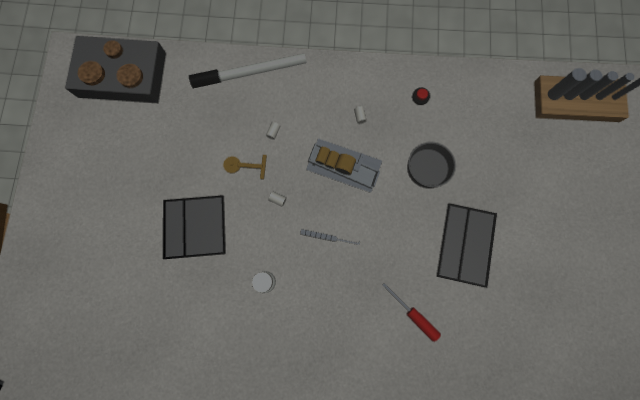

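Side view: cup (347,155), chute (297,200), long tray (424,172), square tray (232,352), key (222,270), hook (347,247), jar (350,317). Top view: oversize ≈(346,163), sleeves ≈(322,155) and (333,158), cup (431,166), key (247,165), hook (330,237), square tray (194,227), long tray (467,245), jar (263,282). 

Candidates that could be confused (top pixels):
- **Sleeves:** brass ones in the chute, against white look-alikes at (273,130), (361,114) and (277,199). The white ones are to be left alone.
- **Hook:** ringed titanium tool at (330,237), against the red screwdriver at (415,315) and the white knife at (250,72).
- **Cup:** grey one at (431,166), against the red button at (421,96).

I'll check these in one close crop.

```bash
cat > h.py <<'E'
import numpy as np,cv2
from rig import *
def load(n,i=0): return dict(np.load(f"{n}{i}.npz"))
def snap(n,i):
    d=get_image(n);np.savez(f"{n}{i}.npz",**d);return d
def ray(d,p):
    x,y=(np.array(p,float)-[d["mtx"][0,2],d["mtx"][1,2]])/[d["mtx"][0,0],d["mtx"][1,1]]
    rd=np.hypot(x,y);r=rd
    for _ in range(20): r=rd/(1+d["k1"]*r*r)
    s=r/rd if rd>0 else 1
    v=d["T"][:3,:3]@[x*s,y*s,1];return d["T"][:3,3],v/np.linalg.norm(v)
def plane(d,p,z): o,v=ray(d,p);return o+v*(z-o[2])/v[2]
def tri(d1,p1,d2,p2):
    o1,v1=ray(d1,p1);o2,v2=ray(d2,p2)
    t=np.linalg.lstsq(np.c_[v1,-v2],o2-o1,rcond=None)[0]
    a=o1+t[0]*v1;b=o2+t[1]*v2;return (a+b)/2,np.linalg.norm(a-b)
def proj(d,P):
    c=np.linalg.inv(d["T"])@np.r_[P,1];x,y=c[:2]/c[2];s=1+d["k1"]*(x*x+y*y)
    return np.array([x*s*d["mtx"][0,0]+d["mtx"][0,2],y*s*d["mtx"][1,1]+d["mtx"][1,2]])
def crop(d,x0,y0,x1,y1,f): return cv2.resize(d["color"][y0:y1,x0:x1,::-1],None,fx=f,fy=f,interpolation=cv2.INTER_CUBIC)
E
python3 - <<'E'
from h import *
t,s=load("top"),load("side")
im=np.zeros((600,800,3),np.uint8)
def put(c,x,y): im[y:y+c.shape[0],x:x+c.shape[1]]=c
put(crop(t,300,135,390,195,5)[:300,:400],0,0)
put(crop(s,250,165,345,230,4),410,0)
put(crop(t,215,140,285,195,5)[:290,:350],0,305)
put(crop(t,295,220,365,255,6),370,305)
cv2.imwrite("pics/c0.png",np.clip(im*1.4,0,255).astype(np.uint8))
# trays: black walls
g=t["color"].max(2).astype(int)
for nm,(x0,y0,x1,y1) in dict(square=(155,185,235,265),long=(430,195,505,295)).items():
    sub=g[y0:y1,x0:x1];m=(sub<90).astype(np.uint8)
    c=max(cv2.findContours(m,0,2)[0],key=cv2.contourArea);r=cv2.minAreaRect(c)
    b=cv2.boxPoints(r)+[x0,y0]; W=np.array([plane(t,p,.009)[:2] for p in b])
    print(nm,b.round(1).tolist(),W.round(4).tolist(),W.mean(0).round(4),np.linalg.norm(np.diff(W,axis=0),axis=1).round(4))
hsv=cv2.cvtColor(t["color"],cv2.COLOR_RGB2HSV)
print(g[200:260:6,190:230:5])
print("key hsv",hsv[165,232],hsv[165,248],"bench",hsv[220,260],"hook",hsv[236,320],"jar",hsv[282,263],"cup",hsv[166,431])
E
```

```text
square [[157.5, 199.7], [223.4, 194.6], [228.0, 254.2], [162.1, 259.3]] [[0.527, 0.4127], [0.549, 0.2608], [0.4109, 0.2339], [0.3905, 0.3811]] [0.4693 0.3221] [0.1535 0.1406 0.1486]
long [[435.0, 279.5], [446.9, 202.4], [498.8, 210.4], [486.9, 287.5]] [[0.3851, -0.2369], [0.5639, -0.2641], [0.5526, -0.3834], [0.3756, -0.3516]] [ 0.4693 -0.309 ] [0.1809 0.1198 0.1799]
[[ 57  68  67  68  68  68  65 114]
 [ 67  67  68  68  68  68  69 115]
 [ 66  67  67  68  68  68  69 113]
 [ 68  68  68  67  69  69  69 112]
 [ 67  67  68  68  69  68  69 114]
 [ 67  67  67  67  68  68  68  97]
 [ 68  67  69  68  68  68  69  81]
 [ 68  68  67  68  68  68  68  68]
 [ 66  67  68  68  67  69  69  69]
 [ 65  49  25  18  28  41  62 101]]
key hsv [ 20 143  82] [ 20 144  92] bench [ 24  11 116] hook [105  20  76] jar [ 90   4 135] cup [60  4 71]
```

View pics/c0.png

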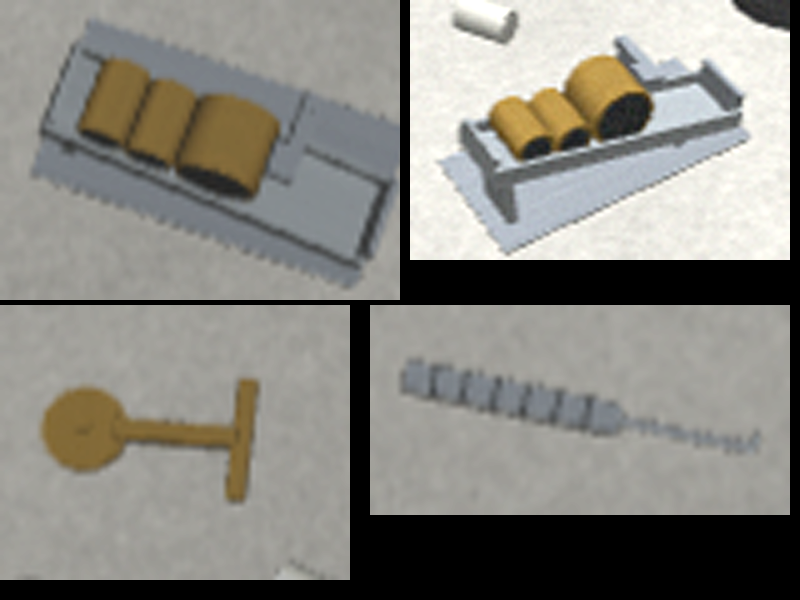

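The crop confirms the choice. The oversized sleeve is at top (346,164) against the nose, with two good sleeves uphill at (323,155) and (333,159). The chute foot is at right (375,180) and the post is on the upper, +x, side. The key cup is at left (232,165) and the hook tip points right (358,242).

```bash
python3 - <<'E'
from h import *
t,s=load("top"),load("side")
np.set_printoptions(precision=4,suppress=True)
# trays: enclosed outline, both views
def quad(d,box,th):
    x0,y0,x1,y1=box;m=(d["color"].max(2)[y0:y1,x0:x1]<th).astype(np.uint8)
    c=max(cv2.findContours(m,0,2)[0],key=cv2.contourArea);h=cv2.convexHull(c)
    a=cv2.approxPolyN(h,4,ensure_convex=True) if hasattr(cv2,"approxPolyN") else cv2.approxPolyDP(h,5,True)
    return a.reshape(-1,2)+[x0,y0],cv2.contourArea(c)
for nm,bt,bs in (("square",(150,185,240,270),(165,290,300,400)),("long",(430,195,505,295),(375,135,475,205))):
    a,A=quad(t,bt,82);b,B=quad(s,bs,105);W=np.array([plane(t,p,.009) for p in a]);print(nm,a.tolist(),b.tolist(),A,B)
    print(W[:,:2].tolist(),W.mean(0),np.linalg.norm(np.diff(W,axis=0),axis=1))
    for p,w in zip(a,W):
        q=min(b,key=lambda q:np.linalg.norm(q-proj(s,w)));print(" ",*tri(t,p,s,q),proj(s,w),q)
# chute corners by hand
for p,q in (((378.4,171.6),(322.5,181)),((372,188),(333,189)),((316,144.6),(263,195.5)),((308.6,161),(271,207))): print("chute",*tri(t,p,s,q))
# brass blobs
for nm,d in (("top",t),("side",s)):
    h=cv2.cvtColor(d["color"],cv2.COLOR_RGB2HSV);m=cv2.inRange(h,(14,90,40),(28,255,255))
    n,l,st,c=cv2.connectedComponentsWithStats(m)
    for i in range(1,n):
        if st[i,4]>40: print(nm,st[i].tolist(),c[i])
    m=((d["color"].max(2)<90)).astype(np.uint8);n,l,st,c=cv2.connectedComponentsWithStats(m)
    for i in range(1,n):
        if 60<st[i,4]<4000: print(nm,"dark",st[i].tolist(),c[i])
E
```

```text
square [[226, 254], [163, 259], [163, 199], [224, 195]] [[290, 344], [236, 418], [172, 368], [229, 304]] 3587.5 6266.5
[[0.41116803951056213, 0.23857623201183936], [0.39124113011399214, 0.37923082477236625], [0.5293441757292144, 0.40020685009302526], [0.5480682858210106, 0.2593236937478472]] [0.47   0.3193 0.009 ] [0.1421 0.1397 0.1421]
  [0.4104 0.2398 0.0013] 0.0027524649362436894 [289.0675 341.1439] [290 344]
  [0.3902 0.3807 0.0032] 0.0029392168873750763 [234.6651 415.4958] [236 418]
  [0.5297 0.4021 0.0032] 0.0019581622827738046 [171.3671 365.8935] [172 368]
  [0.5484 0.26   0.0055] 0.0008858460654716826 [228.8206 302.8627] [229 304]
long [[497, 213], [487, 288], [435, 276], [447, 202]] [[465, 177], [436, 200], [382, 164], [410, 145]] 3752.0 2032.5
[[0.5461078351714322, -0.37912370451367383], [0.37443987012990404, -0.3516849843403658], [0.39274675381665386, -0.2368928048313817], [0.5648405622605629, -0.26441532308163496]] [ 0.4695 -0.308   0.009 ] [0.1738 0.1162 0.1743]
  [ 0.5466 -0.3802  0.0065] 6.078157371592982e-05 [410.1088 144.5435] [410 145]
  [ 0.3724 -0.3532  0.0076] 0.
[... 1952 characters left out ...]
137.2222]
side dark [328, 138, 40, 35, 759] [347.2332 154.4269]
side dark [383, 146, 81, 54, 798] [423.0702 172.9574]
side dark [267, 176, 66, 29, 358] [300.8911 193.0363]
side dark [263, 193, 70, 28, 292] [290.7808 204.3664]
side dark [454, 223, 35, 9, 68] [466.6471 228.8382]
side dark [96, 230, 36, 33, 557] [114.0682 246.3285]
side dark [324, 243, 32, 23, 82] [339.939  254.7683]
side dark [0, 252, 82, 110, 1943] [ 38.6078 319.9496]
side dark [0, 280, 10, 19, 90] [  4.8    290.2889]
side dark [20, 283, 32, 27, 193] [ 39.9275 299.4508]
side dark [174, 306, 115, 94, 1269] [230.3184 356.6107]
side dark [0, 309, 10, 23, 75] [  2.2533 320.12  ]
side dark [509, 349, 8, 51, 96] [511.3958 378.0208]
```

```bash
python3 - <<'E'
from h import *
t,s=load("top"),load("side")
np.set_printoptions(precision=4,suppress=True)
print("over",*tri(t,(345.8,165),s,(299.5,189.3)))
# sleeve a,b silhouettes from crop: top 5x@(300,135), side 4x@(250,165)
T5=lambda x,y:(300+x/5,135+y/5);S4=lambda x,y:(250+(x-410)/4,165+y/4)
print("a",*tri(t,T5(162,122),s,S4(560,121)));print("b",*tri(t,T5(115,102),s,S4(521,128)))
# channel edges in the top view: dark wall lines
h=cv2.cvtColor(t["color"],cv2.COLOR_RGB2HSV)
# long tray divider profile across, midway
for c,u in (((.4695,-.308),(.158,.987)),((.47,.3193),(-.15,.989))):
    pr=[]
    for k in np.arange(-75,76,3):
        p=proj(t,[c[0]+u[0]*k/1000,c[1]+u[1]*k/1000,.009]);pr.append((k,int(cv2.getRectSubPix(t["color"].max(2),(1,1),tuple(map(float,p)))[0,0])))
    print([k for k in pr if k[1]<50])
# cup rim
for nm,d,b in (("top",t,(400,135,465,195)),("side",s,(320,130,375,178))):
    x0,y0,x1,y1=b;m=(d["color"].max(2)[y0:y1,x0:x1]<(90 if nm=="top" else 110)).astype(np.uint8)
    c=max(cv2.findContours(m,0,2)[0],key=cv2.contourArea);e=cv2.fitEllipse(cv2.convexHull(c));print(nm,"cup",e,x0,y0,cv2.boundingRect(c))
e=(431,164.9);print(plane(t,e,.035))
# key: distance transform for the disc; hinge & axis
def key(d,b,hs=(14,90,40)):
    x0,y0,x1,y1=b;m=cv2.inRange(cv2.cvtColor(d["color"],cv2.COLOR_RGB2HSV),hs,(28,255,255))[y0:y1,x0:x1]
    D=cv2.distanceTransform(m,2,5);core=(D>0.6*D.max()).astype(np.uint8);mo=cv2.moments(core,True)
    c=np.array([mo["m10"],mo["m01"]])/mo["m00"]
    pts=np.argwhere(m)[:,::-1];r=np.linalg.norm(pts-c,axis=1);far=pts[r>r.max()*.80]
    return c+[x0,y0],far.mean(0)+[x0,y0]
a=key(t,(215,145,275,190));b=key(s,(190,240,260,295));print("key px",a,b)
for p,q in zip(a,b):print("key",*tri(t,p,s,q),plane(t,p,.009),plane(s,q,.009))
# hook
def hook(d,b,th):
    x0,y0,x1,y1=b;g=cv2.GaussianBlur(d["color"],(3,3),0).max(2)[y0:y1,x0:x1];m=(g<th).astype(np.uint8)
    m=cv2.morphologyEx(m,cv2.MORPH_CLOSE,np.ones((3,3)));c=max(cv2.findContours(m,0,2)[0],key=cv2.contourArea)
    pts=np.argwhere(m)[:,::-1];hm=cv2.morphologyEx(m,cv2.MORPH_OPEN,np.ones((4,4)));hp=max(cv2.findContours(hm,0,2)[0],key=cv2.contourArea)
    r=cv2.minAreaRect(hp);return (r[0][0]+x0,r[0][1]+y0),r[1],(cv2.boxPoints(r)+[x0,y0]).tolist()
for nm,d,b,th in (("top",t,(295,222,365,252),97),("side",s,(318,222,378,270),170)):
    print(nm,hook(d,b,th),np.median(d["color"].max(2)[b[1]:b[3],b[0]:b[2]]))
j=None
E
```

```text
over [ 0.6274 -0.0218  0.0486] 0.0008311592922686137
a [0.6381 0.0087 0.0464] 0.004074966680224074
b [0.6446 0.0311 0.0534] 0.0026416965512545843
[(np.int64(-54), 26), (np.int64(-51), 48), (np.int64(6), 36), (np.int64(9), 43), (np.int64(51), 42), (np.int64(54), 33)]
[(np.int64(-66), 25), (np.int64(-63), 49), (np.int64(21), 37), (np.int64(24), 19), (np.int64(27), 48), (np.int64(66), 40), (np.int64(69), 9)]
top cup ((30.61724281311035, 30.063133239746094), (46.554412841796875, 48.350826263427734), 80.6295166015625) 400 135 (7, 7, 49, 47)
side cup ((27.188196182250977, 24.864561080932617), (35.03614807128906, 41.96734619140625), 90.93733215332031) 320 130 (7, 8, 41, 35)
[ 0.6447 -0.2194  0.035 ]
key px (array([231.5319, 164.1915]), array([262.5895, 166.5368])) (array([208.8971, 279.4412]), array([237.9279, 255.5315]))
key [0.6253 0.251  0.0011] 0.003615621379629335 [0.6245 0.2501 0.009 ] [0.618  0.2521 0.009 ]
key [0.6235 0.1753 0.0044] 0.003026609066082232 [0.6235 0.1754 0.009 ] [0.6189 0.1763 0.009 ]
top ((317.615385055542, 235.92307662963867), (32.163047790527344, 5.88348388671875), [[301.269229888916, 235.65384483337402], [302.4230766296387, 229.88461542129517], [333.96154022216797, 236.19230842590332], [332.8076934814453, 241.96153831481934]]) 116.0
side ((341.754337310791, 252.34682273864746), (10.483264923095703, 43.599632263183594), [[321.07514548301697, 261.0115623474121], [356.23410415649414, 235.22832489013672], [362.4335289001465, 243.6820831298828], [327.2745704650879, 269.4653205871582]]) 175.0
```

```bash
cat >> h.py <<'E'
def plan(x,y,z,ang):
    """roll to bring tool y to world angle ang (deg), then shift in cm along tool axes after that roll"""
    s=get_state();w,a,b,c=s["ee_rot"];phi=np.degrees(np.arctan2(1-2*(a*a+c*c),2*(a*b-w*c)))
    roll=(phi-ang+90)%180-90;f=np.radians(phi-roll);d=(np.array([x,y,z])-s["position"])*100
    print("t %.1f pos %s phi %.1f w %.4f F %s | roll %.1f shift x %.2f y %.2f z %.2f"%(s["clock"],np.round(s["position"],4),phi,s["width"],np.round(s["contact_force"],1),roll,-np.sin(f)*d[0]+np.cos(f)*d[1],np.cos(f)*d[0]+np.sin(f)*d[1],-d[2]))
E
python3 - <<'E'
from h import *
plan(.6274,-.0218,.14,-18)
t=load("top");print("jar",plane(t,(263,282),.055))
E
```

```text
t 0.1 pos [0.1952 0.5403 0.2305] phi 70.1 w 0.0853 F [-0.2  0.  -0.3] | roll 88.1 shift x -40.11 y 58.47 z 9.05
jar [0.35502569 0.14139217 0.055     ]
```

Request:
send_rows --steps '[1,0,0,0,8,1,0,0,0,8,1,0,0,0,8,1,0,0,0,8,1,0,0,0,8,1,0,0,0,8,1,0,0,0,8,1,0,0,0,8,1,0,0,0,8,1,0,0,0,8,1,0,0,0,8,1,0,0,0,0]'

```text
clock: 1.3
position: [0.1953, 0.5405, 0.2308]
ee_rot: [0.0, 0.808, 0.589, -0.0]
contact_force: [-0.6, -0.7, 0.6]
width: 0.0851
gripper_force: 0.0
```

Request:
send_rows --steps '[1,-2.5,3.6,0,0,1,-2.5,3.6,0,0,1,-2.5,3.6,0,0,1,-2.5,3.6,0,0,1,-2.5,3.6,0,0,1,-2.5,3.6,0,0,1,-2.5,3.6,0,0,1,-2.5,3.6,0,0,1,-2.5,3.6,0,0,1,-2.5,3.6,0,0,1,-2.5,3.6,0,0,1,-2.5,3.6,0,0]'

```text
clock: 2.5
position: [0.5153, 0.1211, 0.2312]
ee_rot: [-0.0, 0.807, 0.59, 0.0]
contact_force: [-0.1, 0.1, 0.2]
width: 0.0853
gripper_force: 0.0
```

```bash
python3 - <<'E'
from h import *
plan(.6274,-.0218,.14,-18)
E
```

```text
t 2.5 pos [0.5153 0.1211 0.2312] phi -17.7 w 0.0853 F [-0.1  0.1  0.2] | roll 0.3 shift x -10.12 y 15.08 z 9.12
```

Request:
send_rows --steps '[1,-2.5,3.75,2,0.3,1,-2.5,3.75,2,0,1,-2.6,3.8,2,0,1,-2.5,3.8,2,0,1,0,0,1.1,0,1,0,0,0,0,1,0,0,0,0]'

```text
clock: 3.2
position: [0.6257, -0.0192, 0.1402]
ee_rot: [-0.001, 0.809, 0.587, -0.0]
contact_force: [-0.1, -0.2, 1.0]
width: 0.0853
gripper_force: 0.0
```

```bash
python3 - <<'E'
from h import *
plan(.6274,-.0218,.042,-18)
t,s=snap("top",1),snap("side",1)
print(np.abs(t["T"]-load("top")["T"]).max(),np.abs(s["T"]-load("side")["T"]).max())
p=get_state()["position"]
print(proj(t,p),proj(s,p))
cv2.imwrite("pics/c1.png",np.hstack([crop(t,290,120,390,220,4),crop(s,240,110,340,210,4)]))
E
```

```text
t 3.2 pos [ 0.6257 -0.0192  0.1402] phi -18.1 w 0.0853 F [-0.1 -0.2  1. ] | roll -0.1 shift x -0.20 y 0.24 z 9.82
0.0 0.0
[347.17835955 152.1059402 ] [296.4397246  158.02858519]
```

View pics/c1.png

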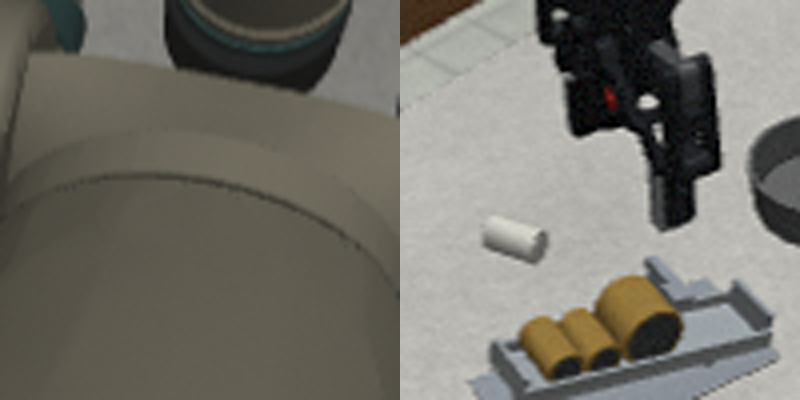

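Top view is blocked by the arm. In the side view the fingertips are at ≈(286,144) and (308,166), so their middle agrees with the projected TCP and the jaws straddle the oversized sleeve's ends. Lowering now.

Request:
send_rows --steps '[1,-0.2,0.24,3,0,1,0,0,3,0,1,0,0,2,0,1,0,0,1,0,1,0,0,0.5,0,1,0,0,0.3,0,1,0,0,0,0]' --newtons 40

```text
clock: 4.0
position: [0.6289, -0.0225, 0.0432]
ee_rot: [0.001, 0.81, 0.587, 0.001]
contact_force: [0.0, -0.1, 0.5]
width: 0.0852
gripper_force: 0.0
```

Request:
send_rows --steps '[-1,0,0,0,0,-1,0,0,0,0,-1,0,0,0,0,-1,0,0,0,0,-1,0,0,0,0,-1,0,0,0,0,-1,0,0,0,0,-1,0,0,0,0]' --newtons 40

```text
clock: 4.8
position: [0.6285, -0.0228, 0.043]
ee_rot: [0.0, 0.81, 0.587, 0.0]
contact_force: [-0.5, -0.3, 6.2]
width: 0.035
gripper_force: 40.1
```

Request:
send_rows --steps '[-1,0,0,-0.5,0,-1,0,0,-1,0,-1,0,0,-2,0,-1,0,0,-3,0,-1,0,0,-2.5,0,-1,0,0,0,0]'

```text
clock: 5.4
position: [0.6309, -0.0234, 0.1369]
ee_rot: [0.003, 0.81, 0.587, 0.003]
contact_force: [-0.2, 0.5, -0.1]
width: 0.0352
gripper_force: 40.3
```

```bash
python3 - <<'E'
from h import *
plan(.6447,-.2194,.135,-18)
s=snap("side",2);cv2.imwrite("pics/c2.png",crop(s,240,90,360,230,4))
E
```

```text
t 5.4 pos [ 0.6309 -0.0234  0.1369] phi -18.2 w 0.0352 F [-0.2  0.5 -0.1] | roll -0.2 shift x -18.22 y 7.37 z 0.19
```

View pics/c2.png

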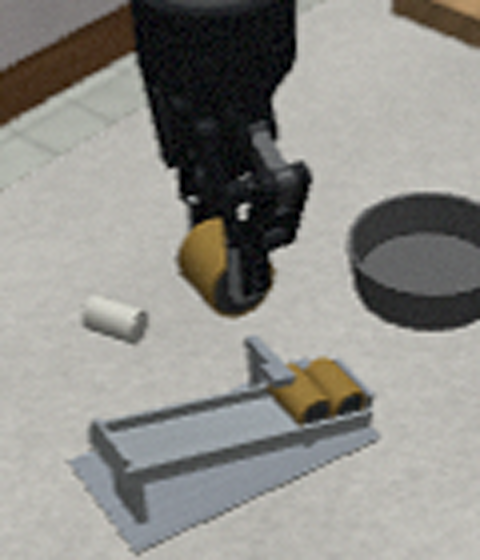

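Side view: the oversized sleeve is held at ≈(296,157), and both good sleeves have rolled to the foot at ≈(317,188) and (326,186). The sleeves look upright and settled. Next, the cup.

Request:
send_rows --steps '[-1,-2.5,1,0,0,-1,-3.2,1.3,0,0,-1,-3.2,1.3,0,0,-1,-3.2,1.3,0,0,-1,-3.2,1.3,0,0,-1,-2.9,1.2,0,0,-1,0,0,0,0,-1,0,0,0,0]'

```text
clock: 6.25
position: [0.6407, -0.2189, 0.1306]
ee_rot: [-0.002, 0.81, 0.586, -0.001]
contact_force: [-0.1, -0.6, -0.2]
width: 0.0351
gripper_force: 40.3
```

```bash
python3 - <<'E'
from h import *
plan(.6447,-.2194,.022,-18)
E
```

```text
t 6.2 pos [ 0.6407 -0.2189  0.1306] phi -18.3 w 0.0351 F [-0.1 -0.6 -0.2] | roll -0.3 shift x 0.08 y 0.40 z 10.86
```

Request:
send_rows --steps '[-1,0.1,0.4,2.5,0,-1,0,0,2.5,0,-1,0,0,2.5,0,-1,0,0,1.5,0,-1,0,0,1,0,-1,0,0,0.5,0,-1,0,0,0.2,0,-1,0,0,0,0,-1,0,0,0,0]'

```text
clock: 7.15
position: [0.6466, -0.2193, 0.0264]
ee_rot: [0.001, 0.81, 0.587, 0.001]
contact_force: [-0.1, -0.7, -0.3]
width: 0.035
gripper_force: 40.3
```

Request:
send_rows --steps '[-1,0,0,0.2,0,-1,0,0,0.2,0,-1,0,0,0.1,0,-1,0,0,0,0]'

```text
clock: 7.55
position: [0.6457, -0.219, 0.0202]
ee_rot: [-0.0, 0.81, 0.587, -0.0]
contact_force: [-0.6, 0.6, -0.6]
width: 0.0355
gripper_force: 40.3
```

Request:
send_rows --steps '[0.1,0,0,0,0,0.1,0,0,0,0,0.1,0,0,0,0,0.1,0,0,-0.5,0,0.1,0,0,-1,0,0.1,0,0,-2,0,0.1,0,0,-3,0,0.1,0,0,-3,0,0.1,0,0,-2,0,0.1,0,0,0,0]'

```text
clock: 8.55
position: [0.6483, -0.22, 0.1403]
ee_rot: [0.004, 0.81, 0.587, 0.002]
contact_force: [0.5, -0.1, 0.1]
width: 0.0469
gripper_force: 0.0
```

```bash
python3 - <<'E'
from h import *
plan(.61,-.08,.13,-18)
t=snap("top",3);s=snap("side",3);cv2.imwrite("pics/c3.png",np.hstack([crop(s,270,130,370,210,5)[:,:500],crop(t,300,130,390,210,5)[:,:300]])) 
E
```

```text
t 8.6 pos [ 0.6483 -0.22    0.1403] phi -18.2 w 0.0469 F [ 0.5 -0.1  0.1] | roll -0.2 shift x 12.13 y -7.97 z 1.03
```

View pics/c3.png

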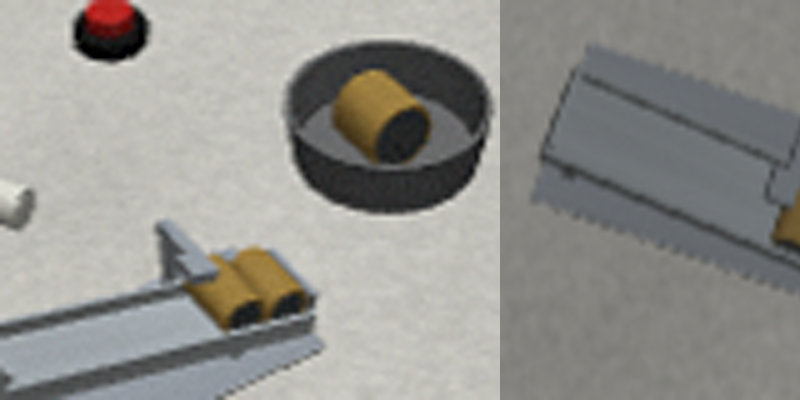

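Side view: the oversized sleeve lies on its side in the cup at ≈(346,153). The good sleeves wait at the foot, at ≈(324,187) and (315,189). Now measuring the foot sleeve.

```bash
python3 - <<'E'
from h import *
np.set_printoptions(precision=4,suppress=True)
t,s=load("top",3),load("side",3)
print("foot side",plane(s,(324,186.7),.025),"over check at z.0475",plane(load("side"),(299.5,189.3),.0475))
m=cv2.inRange(cv2.cvtColor(t["color"],cv2.COLOR_RGB2HSV),(14,90,40),(28,255,255))
m[:, :330]=0;m[:,400:]=0;m[:120]=0;m[220:]=0
c=max(cv2.findContours(m,0,2)[0],key=cv2.contourArea);r=cv2.minAreaRect(c);b=cv2.boxPoints(r);print(r)
for p in b: print(p,plane(t,p,.034)[:2])
u=np.array([.309,.951]);e=np.array([.951,-.309])
P=np.array([plane(t,p,.034)[:2] for p in np.argwhere(m)[:,::-1]])-[.6285,-.0228]
print("along",np.percentile(P@u,[1,50,99]),"lat",np.percentile(P@e,[1,50,99]))
cv2.imwrite("pics/c4.png",crop(t,330,140,410,210,5))
E
```

```text
foot side [ 0.6064 -0.0834  0.025 ] over check at z.0475 [ 0.6278 -0.0227  0.0475]
((366.0051574707031, 173.61341857910156), (19.596181869506836, 15.12865924835205), 23.962491989135742)
[353.9794 176.5464] [ 0.6057 -0.0426]
[360.1237 162.7217] [ 0.64   -0.0553]
[378.0309 170.6804] [ 0.6233 -0.0976]
[371.8866 184.5052] [ 0.5894 -0.0846]
along [-0.071  -0.05   -0.0275] lat [-0.0164  0.0006  0.0195]
```

View pics/c4.png

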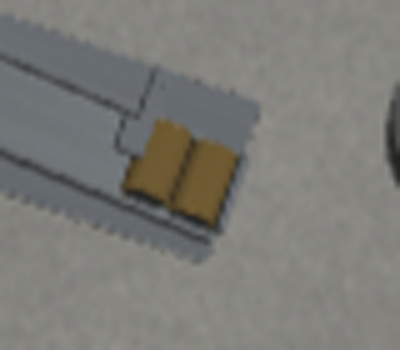

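Top view: foot sleeve at ≈(372,176), next one at ≈(361,171), both neatly across the channel.

```bash
python3 - <<'E'
from h import *
np.set_printoptions(precision=4,suppress=True)
t,s=load("top",3),load("side",3)
print(tri(t,(371.8,176.7),s,(324,186.7)),plane(t,(371.8,176.7),.03),plane(s,(324,186.7),.028))
plan(.6070,-.0815,.10,-20)
E
```

```text
(array([ 0.6103, -0.0859,  0.0213]), np.float64(0.0028271510548780565)) [ 0.6091 -0.0842  0.03  ] [ 0.6043 -0.081   0.028 ]
t 8.7 pos [ 0.646  -0.219   0.1361] phi -18.2 w 0.0471 F [-0.9 -0.6 -0.6] | roll 1.8 shift x 11.59 y -8.37 z 3.61
```

Request:
send_rows --steps '[0.1,2,-1.4,0,1.8,0.1,3,-2.1,0,0,0.1,3,-2.1,0,0,0.1,2.6,-1.9,0,0,0.1,1,-0.7,1,0,0.1,0,0,2,0,0.1,0,0,1.5,0,0.1,0,0,0.8,0,0.1,0,0,0,0,0.1,0,0,0,0]'

```text
clock: 9.65
position: [0.6079, -0.0826, 0.082]
ee_rot: [-0.0, 0.819, 0.574, -0.0]
contact_force: [0.1, -0.8, 0.4]
width: 0.047
gripper_force: 0.0
```

```bash
python3 - <<'E'
from h import *
plan(.6082,-.0806,.024,-20)
s=snap("side",4);cv2.imwrite("pics/c5.png",crop(s,275,120,375,210,6))
print(proj(s,get_state()["position"]),proj(s,[.6082,-.0806,.03]))
E
```

```text
t 9.7 pos [ 0.6079 -0.0826  0.082 ] phi -20.0 w 0.0470 F [ 0.1 -0.8  0.4] | roll 0.0 shift x 0.20 y -0.04 z 5.80
[323.06037077 168.02767813] [322.62837063 185.44535108]
```

View pics/c5.png

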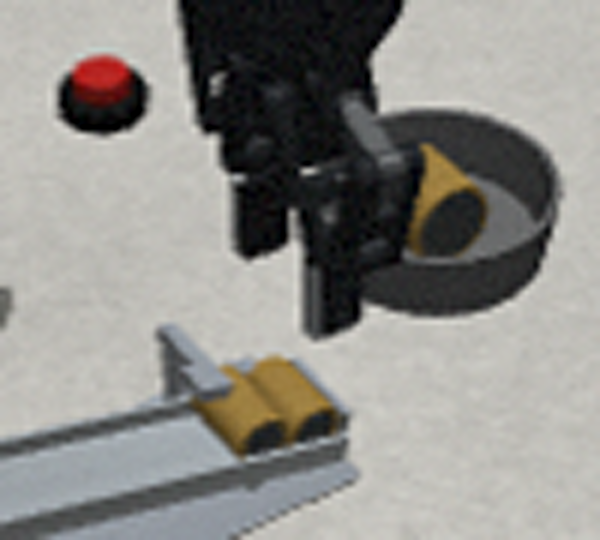

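Side view: fingertips at ≈(331,175) and (318,162) straddle the foot sleeve at (325,187). Descending.

Request:
send_rows --steps '[0.1,0.2,0,2,0,0.1,0,0,1.5,0,0.1,0,0,1,0,0.1,0,0,0.5,0,0.1,0,0,0.4,0,0.1,0,0,0.2,0,0.1,0,0,0,0,0.1,0,0,0,0]'

```text
clock: 10.5
position: [0.6088, -0.0804, 0.0268]
ee_rot: [0.0, 0.819, 0.574, 0.0]
contact_force: [-0.5, 0.3, 0.1]
width: 0.0467
gripper_force: 0.0
```

Request:
send_rows --steps '[-1,0,0,0,0,-1,0,0,0,0,-1,0,0,0,0,-1,0,0,0,0,-1,0,0,0,0]'

```text
clock: 11.0
position: [0.6093, -0.0805, 0.0272]
ee_rot: [0.001, 0.819, 0.574, 0.001]
contact_force: [1.2, 0.5, 4.8]
width: 0.0343
gripper_force: 40.1
```

Request:
send_rows --steps '[-1,0,0,-0.3,0,-1,0,0,-0.7,0,-1,0,0,-1.5,0,-1,0,0,-2.5,0,-1,0,0,-3,0,-1,0,0,-2,0,-1,0,0,0,0,-1,0,0,0,0]'

```text
clock: 11.8
position: [0.6074, -0.08, 0.126]
ee_rot: [-0.001, 0.819, 0.574, -0.001]
contact_force: [0.1, -0.3, -0.7]
width: 0.0347
gripper_force: 40.4
```

```bash
python3 - <<'E'
from h import *
plan(.4746,-.275,.12,-9.1)
s=snap("side",5);cv2.imwrite("pics/c6.png",crop(s,270,100,370,210,5))
E
```

```text
t 11.8 pos [ 0.6074 -0.08    0.126 ] phi -20.0 w 0.0347 F [ 0.1 -0.3 -0.7] | roll -10.9 shift x -21.36 y -10.03 z 0.60
```

View pics/c6.png

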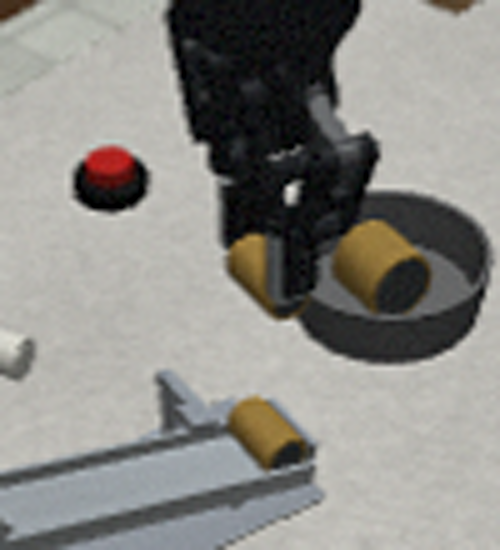

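Side view: the first sleeve is held level at ≈(325,156), and the second has rolled into the foot at ≈(324,186). Taking the first to the long tray's narrow (+y) compartment.

Request:
send_rows --steps '[-1,0,0,0,-5.4,-1,0,0,0,-5.5,-1,-3.5,-1.6,0,0,-1,-4,-1.9,0,0,-1,-4,-1.9,0,0,-1,-4,-1.9,0,0,-1,-4,-1.9,0,0,-1,-2.1,-0.8,0,0,-1,0,0,2,0,-1,0,0,2,0,-1,0,0,0,0,-1,0,0,0,0]'

```text
clock: 13.05
position: [0.4748, -0.2771, 0.0852]
ee_rot: [-0.002, 0.761, 0.649, -0.0]
contact_force: [-0.3, -0.3, 0.6]
width: 0.0347
gripper_force: 40.3
```

```bash
python3 - <<'E'
from h import *
plan(.4744,-.2774,.0185,-9.1)
E
```

```text
t 13.1 pos [ 0.4748 -0.2771  0.0852] phi -9.1 w 0.0347 F [-0.3 -0.3  0.6] | roll 0.0 shift x -0.04 y -0.03 z 6.67
```

Request:
send_rows --steps '[-1,0,0,2,0,-1,0,0,2,0,-1,0,0,1,0,-1,0,0,0.8,0,-1,0,0,0.4,0,-1,0,0,0.3,0,-1,0,0,0,0,-1,0,0,0,0]'

```text
clock: 13.85
position: [0.476, -0.278, 0.0218]
ee_rot: [0.0, 0.761, 0.649, 0.0]
contact_force: [0.5, 0.1, 0.7]
width: 0.0347
gripper_force: 40.4
```

Request:
send_rows --steps '[-1,0,0,0.2,0,-1,0,0,0.1,0,-1,0,0,0,0,-1,0,0,0,0]'

```text
clock: 14.25
position: [0.4756, -0.2778, 0.0184]
ee_rot: [0.0, 0.761, 0.649, 0.0]
contact_force: [-0.1, 1.2, -0.1]
width: 0.0347
gripper_force: 40.4
```

Request:
send_rows --steps '[-1,0,0,0.1,0,-1,0,0,0,0,-1,0,0,0,0]'

```text
clock: 14.55
position: [0.4757, -0.2779, 0.0177]
ee_rot: [0.0, 0.761, 0.649, 0.0]
contact_force: [-0.8, 0.3, 2.8]
width: 0.0352
gripper_force: 40.7
```

Request:
send_rows --steps '[0.1,0,0,0,0,0.1,0,0,0,0,0.1,0,0,0,0,0.1,0,0,0,0,0.1,0,0,-0.5,0,0.1,0,0,-1,0,0.1,0,0,-2,0,0.1,0,0,-3,0,0.1,0,0,-3,0,0.1,0,0,0,0]'

```text
clock: 15.55
position: [0.4784, -0.2799, 0.1175]
ee_rot: [0.005, 0.761, 0.649, 0.001]
contact_force: [0.9, -0.7, -0.3]
width: 0.0469
gripper_force: 0.0
```

```bash
python3 - <<'E'
from h import *
np.set_printoptions(precision=4,suppress=True)
s=snap("side",6)
h=cv2.cvtColor(s["color"],cv2.COLOR_RGB2HSV);m=cv2.inRange(h,(12,90,40),(28,255,255));n,l,st,c=cv2.connectedComponentsWithStats(m)
print([(st[i].tolist(),c[i].round(1).tolist()) for i in range(1,n) if st[i,4]>30 and 280<c[i][0]<470 and c[i][1]>100],proj(s,[.4744,-.2774,.02]),proj(s,[.61,-.0835,.03]))
plan(.6082,-.0806,.08,-20)
E
```

```text
[([337, 144, 19, 18, 184], [344.1, 151.2]), ([406, 165, 18, 15, 138], [413.9, 171.8]), ([316, 179, 15, 15, 117], [322.0, 185.8])] [414.3514 170.955 ] [322.8477 184.4728]
t 15.6 pos [ 0.4772 -0.279   0.1153] phi -9.1 w 0.0472 F [ 0.3 -0.1 -0.1] | roll 10.9 shift x 23.12 y 5.53 z 3.53
```

Request:
send_rows --steps '[0.1,0,0,0,5.4,0.1,0,0,0,5.5,0.1,3,0.7,0,0,0.1,4,1,0,0,0.1,4,1,0,0,0.1,4,1,0,0,0.1,4,1,0,0,0.1,4.1,0.8,1,0,0.1,0,0,2,0,0.1,0,0,0.5,0,0.1,0,0,0,0,0.1,0,0,0,0]'

```text
clock: 16.8
position: [0.6058, -0.0803, 0.0775]
ee_rot: [-0.0, 0.819, 0.573, -0.0]
contact_force: [0.4, 0.4, -0.3]
width: 0.047
gripper_force: 0.0
```

```bash
python3 - <<'E'
from h import *
plan(.6082,-.0806,.026,-20)
E
```

```text
t 16.8 pos [ 0.6058 -0.0803  0.0775] phi -20.0 w 0.0470 F [ 0.4  0.4 -0.3] | roll -0.0 shift x 0.05 y 0.23 z 5.15
```

Request:
send_rows --steps '[0.1,0,0.2,2,0,0.1,0,0,1.5,0,0.1,0,0,0.7,0,0.1,0,0,0.5,0,0.1,0,0,0.3,0,0.1,0,0,0.1,0,0.1,0,0,0,0,0.1,0,0,0,0]'

```text
clock: 17.6
position: [0.6084, -0.0802, 0.0269]
ee_rot: [0.0, 0.819, 0.574, 0.0]
contact_force: [0.5, -0.4, -0.6]
width: 0.047
gripper_force: 0.0
```

Request:
send_rows --steps '[-1,0,0,0,0,-1,0,0,0,0,-1,0,0,0,0,-1,0,0,0,0,-1,0,0,0,0]'

```text
clock: 18.1
position: [0.6094, -0.0805, 0.0272]
ee_rot: [0.001, 0.819, 0.574, 0.001]
contact_force: [1.0, -0.7, 5.4]
width: 0.0346
gripper_force: 40.2
```

Request:
send_rows --steps '[-1,0,0,-0.3,0,-1,0,0,-0.7,0,-1,0,0,-1.5,0,-1,0,0,-2.5,0,-1,0,0,-3,0,-1,0,0,-3,0,-1,0,0,0,0,-1,0,0,0,0]'

```text
clock: 18.9
position: [0.6068, -0.0798, 0.1361]
ee_rot: [-0.001, 0.819, 0.574, -0.001]
contact_force: [-0.0, 0.9, -0.8]
width: 0.035
gripper_force: 40.5
```

```bash
python3 - <<'E'
from h import *
s=snap("side",7)
h=cv2.cvtColor(s["color"],cv2.COLOR_RGB2HSV);m=cv2.inRange(h,(12,90,40),(28,255,255));n,l,st,c=cv2.connectedComponentsWithStats(m)
print([(st[i].tolist(),c[i].round(1).tolist()) for i in range(1,n) if st[i,4]>20 and 280<c[i][0]<470 and c[i][1]>100],proj(s,get_state()["position"]))
# narrow middle is 45 mm from centre along u (+y side)
plan(.47-.150*.045,.3193+.989*.045,.13,8.6)
E
```

```text
[([316, 143, 16, 18, 94], [320.8, 150.0]), ([337, 144, 19, 18, 183], [344.1, 151.2]), ([406, 165, 18, 15, 137], [413.7, 171.7])] [322.69458588 150.52499684]
t 18.9 pos [ 0.6063 -0.0796  0.1351] phi -20.0 w 0.0348 F [ 0.4  0.1 -0.8] | roll -28.6 shift x 45.98 y -7.51 z 0.51
```

Request:
send_rows --steps '[-1,0,0,0,-7.15,-1,0,0,0,-7.15,-1,0,0,0,-7.15,-1,0,0,0,-7.15,-1,3,-0.5,0,0,-1,4.4,-0.72,0,0,-1,4.4,-0.72,0,0,-1,4.4,-0.72,0,0,-1,4.4,-0.72,0,0,-1,4.4,-0.72,0,0,-1,4.4,-0.72,0,0,-1,4.4,-0.72,0,0]'

```text
clock: 20.15
position: [0.5, 0.2466, 0.1343]
ee_rot: [-0.001, 0.652, 0.758, -0.002]
contact_force: [0.9, 0.6, -0.1]
width: 0.0344
gripper_force: 40.5
```

Request:
send_rows --steps '[-1,4.4,-0.72,0,0,-1,4.4,-0.72,0,0,-1,3.4,-0.55,0,0,-1,0,0,2,0,-1,0,0,2,0,-1,0,0,0,0,-1,0,0,0,0]'

```text
clock: 20.85
position: [0.4635, 0.3626, 0.0949]
ee_rot: [-0.001, 0.652, 0.758, -0.002]
contact_force: [-0.5, -0.2, -1.0]
width: 0.0347
gripper_force: 40.5
```

```bash
python3 - <<'E'
from h import *
plan(.463,.3653,.0185,8.6)
E
```

```text
t 20.9 pos [0.4635 0.3626 0.0949] phi 8.6 w 0.0347 F [-0.5 -0.2 -1. ] | roll 0.0 shift x 0.28 y -0.00 z 7.64
```

Request:
send_rows --steps '[-1,0.2,0,2,0,-1,0,0,2,0,-1,0,0,1.5,0,-1,0,0,1,0,-1,0,0,0.4,0,-1,0,0,0.2,0,-1,0,0,0.2,0,-1,0,0,0,0,-1,0,0,0,0]'

```text
clock: 21.75
position: [0.4646, 0.3655, 0.024]
ee_rot: [0.0, 0.652, 0.758, 0.001]
contact_force: [0.5, -0.3, -0.4]
width: 0.0345
gripper_force: 40.5
```

Request:
send_rows --steps '[-1,0,0,0.2,0,-1,0,0,0.1,0,-1,0,0,0,0,-1,0,0,0,0]'

```text
clock: 22.15
position: [0.4643, 0.3653, 0.0204]
ee_rot: [-0.0, 0.652, 0.758, 0.0]
contact_force: [0.2, 0.4, 0.0]
width: 0.0345
gripper_force: 40.5
```

Request:
send_rows --steps '[-1,0,0,0.2,0,-1,0,0,0.05,0,-1,0,0,0,0,-1,0,0,0,0]'

```text
clock: 22.55
position: [0.4643, 0.3653, 0.0178]
ee_rot: [-0.0, 0.652, 0.758, -0.0]
contact_force: [0.0, -0.4, -0.5]
width: 0.0347
gripper_force: 40.5
```

Request:
send_rows --steps '[0.1,0,0,0,0,0.1,0,0,0,0,0.1,0,0,0,0,0.1,0,0,0,0,0.1,0,0,-0.5,0,0.1,0,0,-1,0,0.1,0,0,-2,0,0.1,0,0,-3,0,0.1,0,0,-3,0,0.1,0,0,0,0,0.1,0,0,0,0]'

```text
clock: 23.65
position: [0.4648, 0.3656, 0.1144]
ee_rot: [0.0, 0.652, 0.758, 0.001]
contact_force: [-1.1, -0.4, 0.2]
width: 0.047
gripper_force: 0.0
```

```bash
python3 - <<'E'
from h import *
np.set_printoptions(precision=4,suppress=True)
s=snap("side",8);t=snap("top",8)
for nm,d in (("side",s),("top",t)):
    h=cv2.cvtColor(d["color"],cv2.COLOR_RGB2HSV);m=cv2.inRange(h,(12,90,40),(28,255,255));n,l,st,c=cv2.connectedComponentsWithStats(m)
    print(nm,[(st[i].tolist(),c[i].round(1).tolist()) for i in range(1,n) if st[i,4]>30 and 150<c[i][0]<490 and c[i][1]>110],proj(d,[.463,.3653,.02]),proj(d,[.4744,-.2774,.02]))
plan(.6239,.2068,.1,-0.8)
cv2.imwrite("pics/c7.png",np.hstack([crop(s,160,230,280,400,3),crop(t,215,140,285,195,5)]) if 0 else crop(s,165,235,295,400,3))
E
```

```text
side [([141, 135, 67, 41, 805], [170.3, 153.5]), ([337, 144, 19, 18, 180], [343.9, 151.1]), ([406, 165, 18, 15, 138], [413.9, 171.8]), ([199, 247, 50, 42, 547], [219.0, 270.9]), ([200, 365, 26, 23, 322], [211.1, 375.0])] [210.8695 374.6546] [414.3514 170.955 ]
top [([224, 155, 42, 24, 388], [242.8, 165.1]), ([420, 155, 19, 19, 243], [429.4, 162.9]), ([167, 218, 12, 17, 171], [172.6, 226.0]), ([449, 231, 11, 17, 161], [454.2, 239.3])] [171.946  227.3513] [454.5128 240.4483]
t 23.8 pos [0.4636 0.3649 0.1124] phi 8.6 w 0.0470 F [-1.   0.3  0.4] | roll 9.4 shift x -15.58 y 16.25 z 1.24
```

View pics/c7.png

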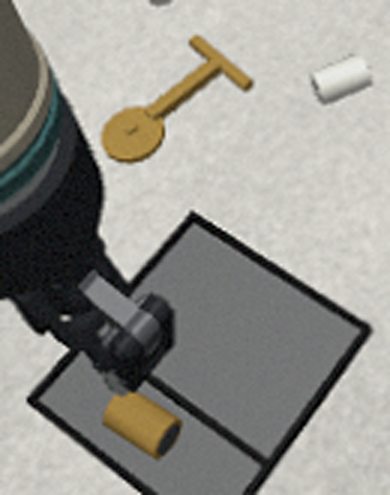

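Side view: the second sleeve lies in the square tray's narrow compartment at ≈(212,377). The key is undisturbed, with its cup at (209,279) and hinge at (238,256). Now the key.

Request:
send_rows --steps '[0.1,0,0,0,4.7,0.1,0,0,0,4.7,0.1,-3,3.1,0,0,0.1,-3.2,3.3,0,0,0.1,-3.2,3.3,0,0,0.1,-3.2,3.3,0,0,0.1,-3,3.1,0,0,0.1,0,0,2,0,0.1,0,0,2,0,0.1,0,0,1,0,0.1,0,0,0,0,0.1,0,0,0,0]'

```text
clock: 24.95
position: [0.623, 0.2074, 0.0627]
ee_rot: [-0.0, 0.712, 0.703, -0.0]
contact_force: [0.1, -0.9, -0.3]
width: 0.047
gripper_force: 0.0
```

```bash
python3 - <<'E'
from h import *
plan(.622,.2068,.004,-0.8)
s=snap("side",9);p=get_state()["position"];print(proj(s,p),proj(s,[.622,.2068,.012]))
cv2.imwrite("pics/c8.png",crop(s,180,200,280,300,5))
E
```

```text
t 24.9 pos [0.623  0.2074 0.0627] phi -0.7 w 0.0470 F [ 0.1 -0.9 -0.3] | roll 0.1 shift x -0.07 y -0.10 z 5.87
[219.16245355 247.41966085] [225.21037112 263.08697665]
```

View pics/c8.png

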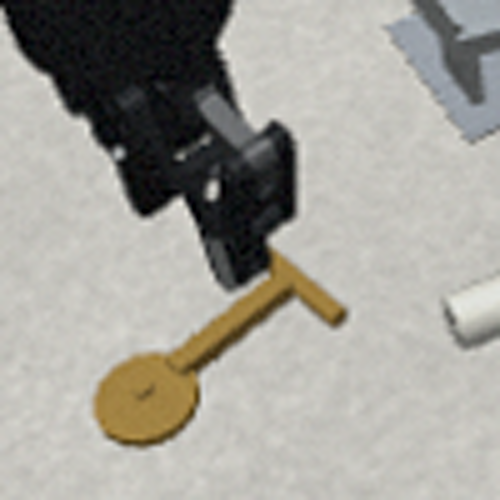

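Side view: the jaw tips (near one at ≈(226,256)) stand either side of the key arm, with the grasp spot at ≈(228,267). Alignment is within a few mm. Descend and close.

Request:
send_rows --steps '[0.1,0,-0.1,2,0,0.1,0,0,1.5,0,0.1,0,0,1,0,0.1,0,0,0.5,0,0.1,0,0,0.3,0,0.1,0,0,0.2,0,0.1,0,0,0,0,0.1,0,0,0,0]'

```text
clock: 25.8
position: [0.6226, 0.2072, 0.0084]
ee_rot: [0.0, 0.712, 0.702, 0.0]
contact_force: [1.2, -0.2, -0.0]
width: 0.047
gripper_force: 0.0
```

Request:
send_rows --steps '[-1,0,0,0,0,-1,0,0,0,0,-1,0,0,0,0,-1,0,0,0,0,-1,0,0,0,0,-1,0,0,0,0,-1,0,0,0,0]'

```text
clock: 26.5
position: [0.6225, 0.2072, 0.0083]
ee_rot: [0.0, 0.712, 0.702, 0.0]
contact_force: [0.4, 0.3, 3.2]
width: 0.0082
gripper_force: 39.6
```

Gripped, but the tips are a little high at 8 mm. Regripping lower.

Request:
send_rows --steps '[-0.4,0,0,0,0,-0.4,0,0,0,0,-0.4,0,0,0,0,-0.4,0,0,0.3,0,-0.4,0,0,0.15,0,-0.4,0,0,0,0,-0.4,0,0,0,0]'

```text
clock: 27.2
position: [0.6221, 0.2071, 0.0032]
ee_rot: [-0.0, 0.712, 0.702, -0.0]
contact_force: [-0.0, 0.1, -0.2]
width: 0.0254
gripper_force: 0.0
```

Request:
send_rows --steps '[-1,0,0,0,0,-1,0,0,0,0,-1,0,0,0,0,-1,0,0,0,0,-1,0,0,0,0]'

```text
clock: 27.7
position: [0.6224, 0.2072, 0.0036]
ee_rot: [0.0, 0.712, 0.702, 0.0]
contact_force: [-0.4, 0.2, 1.3]
width: 0.0085
gripper_force: 41.1
```

Request:
send_rows --steps '[-1,0,0,-0.5,0,-1,0,0,-1.5,0,-1,0,0,-3,0,-1,0,0,-4,0,-1,0,0,-1,0,-1,0,0,0,0,-1,0,0,0,0]'

```text
clock: 28.4
position: [0.6213, 0.207, 0.1024]
ee_rot: [-0.001, 0.712, 0.702, -0.001]
contact_force: [-0.2, -0.4, -1.1]
width: 0.0086
gripper_force: 41.0
```

Request:
send_rows --steps '[-1,0,0,0,6,-1,0,0,0,7.5,-1,0,0,0,7.5,-1,0,0,0,7.5,-1,0,0,0,7.5,-1,0,0,0,7.5,-1,0,0,0,7.5,-1,0,0,0,7.5,-1,0,0,0,7.5,-1,0,0,0,7.5,-1,0,0,0,7.2,-1,0,0,0,0]'

```text
clock: 29.6
position: [0.6207, 0.2068, 0.1009]
ee_rot: [0.0, 0.997, 0.074, -0.002]
contact_force: [0.1, -0.0, -0.6]
width: 0.0086
gripper_force: 41.0
```

```bash
python3 - <<'E'
from h import *
plan(.4594,.2960,.09,-81.4)
E
```

```text
t 29.6 pos [0.6207 0.2068 0.1009] phi -81.5 w 0.0086 F [ 0.1 -0.  -0.6] | roll -0.1 shift x -14.62 y -11.23 z 1.09
```

Request:
send_rows --steps '[-1,-2.6,-2,0,0,-1,-3,-2.3,0,0,-1,-3,-2.3,0,0,-1,-3,-2.3,0,0,-1,-3,-2.3,1,0,-1,0,0,2,0,-1,0,0,2,0,-1,0,0,0,0,-1,0,0,0,0]'

```text
clock: 30.5
position: [0.4607, 0.2959, 0.0526]
ee_rot: [0.0, 0.997, 0.075, -0.001]
contact_force: [-1.1, 1.4, -0.1]
width: 0.0082
gripper_force: 41.0
```

```bash
python3 - <<'E'
from h import *
np.set_printoptions(precision=4,suppress=True)
plan(.4594,.2960,.0065,-81.4)
s=snap("side",10);t=snap("top",10)
cv2.imwrite("pics/c9.png",np.hstack([crop(s,165,250,305,400,3),crop(t,150,180,250,280,4)[:400,:380]]) if 0 else cv2.hconcat([cv2.resize(crop(s,165,250,305,400,3),(373,400)),crop(t,150,180,250,280,4)]))
E
```

```text
t 30.5 pos [0.4607 0.2959 0.0526] phi -81.4 w 0.0082 F [-1.1  1.4 -0.1] | roll 0.0 shift x -0.13 y -0.03 z 4.61
```

View pics/c9.png

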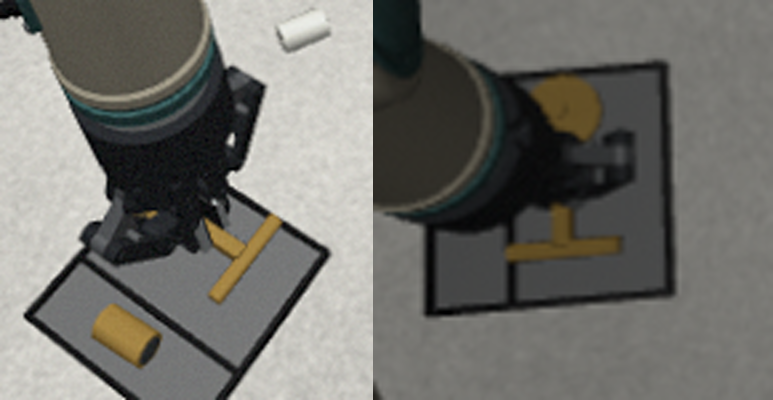

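Key hangs level and parallel to the tray (top: cup ≈(199,207), hinge ≈(197.5,241.5)). Computing its offset from the compartment's middle.

```bash
python3 - <<'E'
from h import *
np.set_printoptions(precision=4,suppress=True)
t=load("top",10)
d=plane(t,(198.9,207),.058);h=plane(t,(197.5,241.5),.058);print(d,h,np.linalg.norm(d-h),"org",h+(d-h)*46/76,"ang",np.degrees(np.arctan2(*(d-h)[1::-1])))
print("target",(.4732,.2981),proj(t,[.4732,.2981,.003]))
E
```

```text
[0.5074 0.2975 0.058 ] [0.4316 0.2906 0.058 ] 0.07608213134430704 org [0.4775 0.2948 0.058 ] ang 5.250445578033891
target (0.4732, 0.2981) [204.2748 225.7925]
```

Request:
send_rows --steps '[-1,-0.3,-0.2,1.5,0,-1,0,0,1,0,-1,0,0,0.8,0,-1,0,0,0.5,0,-1,0,0,0.3,0,-1,0,0,0.2,0,-1,0,0,0,0,-1,0,0,0,0,-1,0,0,0,0]'

```text
clock: 31.5
position: [0.4582, 0.2979, 0.0107]
ee_rot: [-0.0, 0.997, 0.074, 0.0]
contact_force: [0.3, 0.1, -0.3]
width: 0.0086
gripper_force: 41.0
```

Request:
send_rows --steps '[-1,0,0,0.2,0,-1,0,0,0.1,0,-1,0,0,0,0,-1,0,0,0,0]'

```text
clock: 31.9
position: [0.458, 0.2978, 0.0073]
ee_rot: [-0.0, 0.997, 0.074, -0.0]
contact_force: [0.6, 0.3, -1.0]
width: 0.0083
gripper_force: 41.0
```

Request:
send_rows --steps '[-1,0,0,0.1,0,-1,0,0,0,0,-1,0,0,0,0]'

```text
clock: 32.2
position: [0.4581, 0.2979, 0.0065]
ee_rot: [-0.0, 0.997, 0.074, 0.0]
contact_force: [0.6, -0.4, 1.0]
width: 0.0088
gripper_force: 41.1
```

Request:
send_rows --steps '[-0.4,0,0,0,0,-0.4,0,0,0,0,-0.4,0,0,0,0,-0.4,0,0,0,0,-0.4,0,0,-0.5,0,-0.4,0,0,-1,0,-0.4,0,0,-3,0,-0.4,0,0,-4,0,-0.4,0,0,-3,0,-0.4,0,0,0,0]'

```text
clock: 33.2
position: [0.4612, 0.2994, 0.1269]
ee_rot: [-0.002, 0.997, 0.074, 0.005]
contact_force: [0.5, 1.3, 0.9]
width: 0.0257
gripper_force: 0.0
```

```bash
python3 - <<'E'
from h import *
np.set_printoptions(precision=4,suppress=True)
t0,s0=load("top"),load("side")
r,f=plane(t0,(301.8,232.8),.010),plane(t0,(333.4,239.1),.010);print("rear",r,"front",f,np.linalg.norm(f-r),"side ctr",plane(s0,(341.75,252.3),.01),tri(t0,(317.6,235.9),s0,(341.75,252.3)))
tip=plane(t0,(359,242),.007);print("tip",tip,np.linalg.norm(tip-r))
v=(f-r)/np.linalg.norm(f-r);a=np.degrees(np.arctan2(v[1],v[0]));g=(r+f)/2+v*.0025;print("hook ang",a,"grip",g)
plan(g[0],g[1],.09,a+90)
E
```

```text
rear [0.4704 0.0696 0.01  ] front [ 0.4606 -0.004   0.01  ] 0.0743196579041342 side ctr [0.4606 0.0311 0.01  ] (array([0.4634, 0.0316, 0.009 ]), np.float64(0.005157537422760941))
tip [ 0.458  -0.0633  0.007 ] 0.1335915696302249
hook ang -97.60681991837824 grip [0.4652 0.0303 0.01  ]
t 33.2 pos [0.4612 0.2994 0.1269] phi -81.5 w 0.0257 F [0.5 1.3 0.9] | roll -73.9 shift x -26.62 y 3.96 z 3.69
```

Request:
send_rows --steps '[0.1,0,0,0,-7.45,0.1,0,0,0,-7.45,0.1,0,0,0,-7.45,0.1,0,0,0,-7.45,0.1,0,0,0,-7.45,0.1,0,0,0,-7.45,0.1,0,0,0,-7.45,0.1,0,0,0,-7.45,0.1,0,0,0,-7.45,0.1,0,0,0,-7.45,0.1,0,0,0,0]'

```text
clock: 34.3
position: [0.4576, 0.2976, 0.1213]
ee_rot: [-0.0, 0.749, 0.663, -0.0]
contact_force: [0.4, -0.4, -1.0]
width: 0.047
gripper_force: 0.0
```

```bash
python3 - <<'E'
from h import *
plan(.464,.031,.09,-7)
E
```

```text
t 34.3 pos [0.4576 0.2976 0.1213] phi -7.0 w 0.0470 F [ 0.4 -0.4 -1. ] | roll 0.0 shift x -26.38 y 3.89 z 3.13
```

Request:
send_rows --steps '[0.1,-3.4,0.5,0,0,0.1,-4,0.6,0,0,0.1,-4,0.6,0,0,0.1,-4,0.6,0,0,0.1,-4,0.6,0,0,0.1,-4,0.6,0,0,0.1,-3,0.4,1,0,0.1,0,0,2,0,0.1,0,0,2,0,0.1,0,0,1,0,0.1,0,0,0,0,0.1,0,0,0,0]'

```text
clock: 35.5
position: [0.4649, 0.0312, 0.0617]
ee_rot: [0.0, 0.749, 0.663, 0.0]
contact_force: [0.4, -0.1, 0.2]
width: 0.047
gripper_force: 0.0
```

```bash
python3 - <<'E'
from h import *
plan(.464,.031,.004,-7)
s=snap("side",11);t=snap("top",11)
p=get_state()["position"];print(proj(s,p),proj(s,[.464,.031,.014]))
cv2.imwrite("pics/c10.png",cv2.hconcat([crop(s,305,190,405,290,4),crop(t,150,180,250,280,4)]))
E
```

```text
t 35.5 pos [0.4649 0.0312 0.0617] phi -7.0 w 0.0470 F [ 0.4 -0.1  0.2] | roll 0.0 shift x -0.03 y -0.09 z 5.77
[340.60515839 235.09084236] [340.55508063 250.22170701]
```

View pics/c10.png

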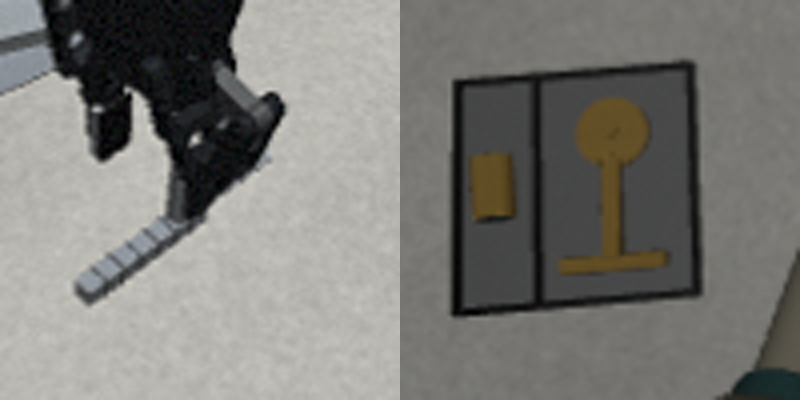

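Top view: the key lies flat in the middle of the square tray's wide compartment (≈(203,226)), with the sleeve at (173,227). Side view: fingertips at ≈(352,244) and (331,229) straddle the hook handle at (342,252). Going down on the hook.

Request:
send_rows --steps '[0.1,0,-0.1,2,0,0.1,0,0,1.5,0,0.1,0,0,1,0,0.1,0,0,0.6,0,0.1,0,0,0.4,0,0.1,0,0,0.25,0,0.1,0,0,0,0,0.1,0,0,0,0]'

```text
clock: 36.4
position: [0.4639, 0.0311, 0.0042]
ee_rot: [0.0, 0.749, 0.663, 0.0]
contact_force: [-0.5, 0.8, 0.7]
width: 0.0473
gripper_force: 0.0
```

Request:
send_rows --steps '[-1,0,0,0,0,-1,0,0,0,0,-1,0,0,0,0,-1,0,0,0,0,-1,0,0,0,0,-1,0,0,0,0,-1,0,0,0,0]'

```text
clock: 37.1
position: [0.464, 0.0311, 0.0043]
ee_rot: [0.0, 0.749, 0.663, 0.0]
contact_force: [-0.2, 0.2, 5.7]
width: 0.0108
gripper_force: 41.2
```

Request:
send_rows --steps '[-1,0,0,-0.3,0,-1,0,0,-1,0,-1,0,0,-2.5,0,-1,0,0,-4,0,-1,0,0,-2,0,-1,0,0,0,0,-1,0,0,0,0]'

```text
clock: 37.8
position: [0.4634, 0.0311, 0.1021]
ee_rot: [0.0, 0.749, 0.663, 0.0]
contact_force: [-0.0, -0.4, -1.3]
width: 0.0109
gripper_force: 40.5
```

Request:
send_rows --steps '[-1,0,0,0,7.7,-1,0,0,0,7.7,-1,0,0,0,7.7,-1,0,0,0,7.7,-1,0,0,0,7.7,-1,0,0,0,7.7,-1,0,0,0,7.7,-1,0,0,0,7.7,-1,0,0,0,7.7,-1,0,0,0,7.7,-1,0,0,0,7.7,-1,0,0,0,7.4]'

```text
clock: 39.0
position: [0.4621, 0.0312, 0.1001]
ee_rot: [-0.0, 0.997, -0.082, -0.002]
contact_force: [-0.4, 0.1, 0.2]
width: 0.0102
gripper_force: 40.5
```

```bash
python3 - <<'E'
from h import *
plan(.4906,-.3347,.06,-99.1)
E
```

```text
t 39.0 pos [0.4621 0.0312 0.1001] phi -99.4 w 0.0102 F [-0.4  0.1  0.2] | roll -0.3 shift x 8.60 y 35.68 z 4.01
```

Request:
send_rows --steps '[-1,0.7,3.1,0,-0.3,-1,1,4,0,0,-1,1,4.1,0,0,-1,1,4.1,0,0,-1,1,4.1,0,0,-1,1,4.1,0,0,-1,1,4.1,0,0,-1,1,4.1,0,0,-1,0.9,4,1,0,-1,0,0,2,0,-1,0,0,0,0,-1,0,0,0,0]'

```text
clock: 40.2
position: [0.4927, -0.3334, 0.0701]
ee_rot: [-0.002, 0.997, -0.076, -0.002]
contact_force: [-0.5, -0.5, -1.2]
width: 0.0102
gripper_force: 40.5
```

```bash
python3 - <<'E'
from h import *
plan(.4906,-.3347,.0075,-99.1)
np.set_printoptions(precision=4,suppress=True)
# hook tip end seen from the top? grey-blue pixels in tray
s=snap("side",12);t=snap("top",12)
cv2.imwrite("pics/c11.png",cv2.hconcat([crop(s,370,110,480,220,4)[:400,:400],crop(t,420,190,520,290,4)]))
E
```

```text
t 40.2 pos [ 0.4927 -0.3334  0.0701] phi -98.8 w 0.0102 F [-0.5 -0.5 -1.2] | roll 0.3 shift x -0.18 y 0.16 z 6.26
```

View pics/c11.png

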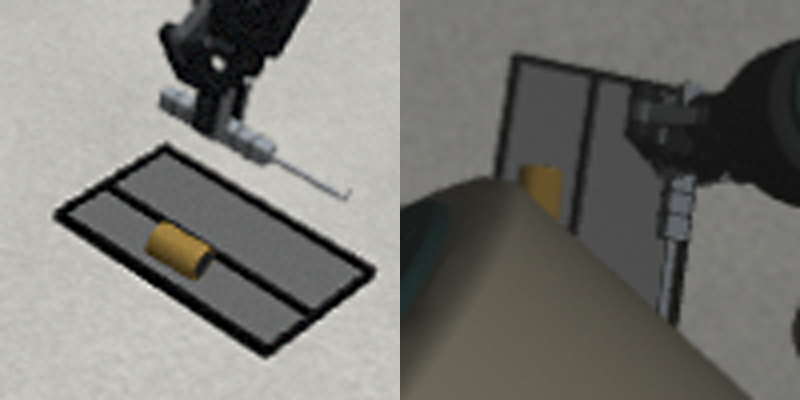

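Side view: hook held level, tip ≈(457,159), rear end ≈(411,134), parallel to the tray; the sleeve in the narrow compartment is at (414,172). Checking where its ends will land.

```bash
python3 - <<'E'
from h import *
np.set_printoptions(precision=4,suppress=True)
s=load("side",12)
a,b=plane(s,(456.7,159.3),.073),plane(s,(410.8,134.3),.073);print("tip",a,"rear",b,np.linalg.norm(a-b),"mid",(a+b)/2,np.degrees(np.arctan2(*(a-b)[1::-1])),"want",(.4659,-.3307),170.9)
print("rear by TCP",get_state()["position"])
E
```

```text
tip [ 0.3942 -0.3205  0.073 ] rear [ 0.5304 -0.3372  0.073 ] 0.1372117203245345 mid [ 0.4623 -0.3289  0.073 ] 173.0144490762882 want (0.4659, -0.3307) 170.9
rear by TCP [ 0.494  -0.3338  0.0718]
```

Within 4 mm. Lowering into the tray.

Request:
send_rows --steps '[-1,0,0.1,2,0.3,-1,0,0,1.5,0,-1,0,0,1,0,-1,0,0,0.8,0,-1,0,0,0.3,0,-1,0,0,0.2,0,-1,0,0,0,0,-1,0,0,0,0]'

```text
clock: 41.1
position: [0.4942, -0.3361, 0.0143]
ee_rot: [0.0, 0.997, -0.079, 0.0]
contact_force: [-0.2, 0.6, 0.5]
width: 0.011
gripper_force: 40.5
```

Request:
send_rows --steps '[-1,-0.3,0,0.3,0,-1,0,0,0.2,0,-1,0,0,0.1,0,-1,0,0,0,0,-1,0,0,0,0]'

```text
clock: 41.6
position: [0.491, -0.3354, 0.0078]
ee_rot: [-0.0, 0.997, -0.079, 0.0]
contact_force: [-0.1, 0.5, -0.7]
width: 0.0109
gripper_force: 40.5
```

Request:
send_rows --steps '[-1,0,0,0.05,0,-1,0,0,0,0,-0.55,0,0,0,0,-0.55,0,0,0,0,-0.55,0,0,0,0,-0.55,0,0,0,0,-0.55,0,0,-0.5,0,-0.55,0,0,-1,0,-0.55,0,0,-3,0,-0.55,0,0,-4,0,-0.55,0,0,-4,0,-0.55,0,0,0,0]'

```text
clock: 42.8
position: [0.4943, -0.3382, 0.1395]
ee_rot: [0.004, 0.997, -0.079, 0.006]
contact_force: [0.1, -1.7, 0.4]
width: 0.0192
gripper_force: 0.0
```

```bash
python3 - <<'E'
from h import *
plan(.35,-.05,.25,-99.1)
E
```

```text
t 42.8 pos [ 0.4943 -0.3382  0.1395] phi -99.1 w 0.0192 F [ 0.1 -1.7  0.4] | roll 0.0 shift x -18.80 y -26.17 z -11.05
```

Request:
send_rows --steps '[-0.55,-2,-2.8,-1.4,0,-0.55,-2.4,-3.3,-1.4,0,-0.55,-2.4,-3.3,-1.4,0,-0.55,-2.4,-3.3,-1.4,0,-0.55,-2.4,-3.3,-1.4,0,-0.55,-2.4,-3.3,-1.4,0,-0.55,-2.4,-3.3,-1.4,0,-0.55,-2,-3,-1,0,-0.55,0,0,0,0,-0.55,0,0,0,0]'

```text
clock: 43.8
position: [0.3494, -0.0533, 0.2408]
ee_rot: [0.0, 0.997, -0.078, 0.001]
contact_force: [-0.3, 0.6, -0.3]
width: 0.0191
gripper_force: 0.0
```

```bash
python3 - <<'E'
from h import *
np.set_printoptions(precision=4,suppress=True)
s=snap("side",13);t=snap("top",13);print(get_state()["position"])
for nm,d in (("side",s),("top",t)):
    h=cv2.cvtColor(d["color"],cv2.COLOR_RGB2HSV);m=cv2.inRange(h,(12,90,40),(28,255,255));n,l,st,c=cv2.connectedComponentsWithStats(m)
    print(nm,[(st[i].tolist(),c[i].round(1).tolist()) for i in range(1,n) if st[i,4]>30 and 150<c[i][0]<490 and c[i][1]>110])
# hook in long tray: pixels brighter than the tray floor, away from walls, wide compartment
for nm,d,z in (("top",t,.012),("side",s,.012)):
    d0=load(nm);df=np.abs(d["color"].astype(int)-d0["color"]).max(2)
    m=np.zeros(df.shape,np.uint8);C=np.array([.4659,-.3307]);ex=np.array([.987,-.158]);ey=np.array([.158,.987])
    poly=np.array([proj(d,[*(C+a*ex+b*ey),.006]) for a,b in((-.085,-.029),(.085,-.029),(.085,.029),(-.085,.029))])
    cv2.fillPoly(m,[poly.round().astype(np.int32)],1);m&=(df>12).astype(np.uint8)
    P=np.array([plane(d,p,z)[:2] for p in np.argwhere(m)[:,::-1]])-C
    print(nm,len(P),"x",np.percentile(P@ex,[1,5,50,95,99]),"y",np.percentile(P@ey,[5,50,95]))
g=t["color"].max(2)[268:298,248:280];b,_=cv2.threshold(g,0,255,8);print("jar cap",np.argwhere(g>b).mean(0)[::-1]+[248,268],(g>b).sum())
g=load("top")["color"].max(2)[268:298,248:280];print("before",np.argwhere(g>b).mean(0)[::-1]+[248,268],(g>b).sum())
E
```

```text
[ 0.3499 -0.0541  0.2403]
side [([0, 52, 359, 210, 4999], [158.5, 160.6]), ([337, 144, 19, 18, 181], [344.1, 151.2]), ([406, 165, 18, 15, 139], [413.9, 171.8]), ([216, 326, 58, 50, 828], [240.3, 345.7]), ([200, 364, 26, 24, 334], [211.0, 374.7])]
top [([419, 155, 20, 19, 245], [429.3, 162.9]), ([190, 205, 27, 44, 463], [202.5, 225.0]), ([167, 218, 12, 17, 170], [172.6, 226.0]), ([449, 231, 11, 17, 161], [454.2, 239.3])]
top 477 x [-0.0851 -0.0836 -0.0276  0.0612  0.0676] y [-0.0203  0.0005  0.0268]
side 444 x [-0.0715 -0.0518 -0.001   0.0578  0.0683] y [-0.0201  0.001   0.0325]
jar cap [261.3146 281.8709] 302
before [261.2699 281.8651] 289
```

```bash
python3 -c "
from rig import *
print(sign_off())"
```

```text
the job is handed in; nothing more can be done
None
```

I finished the job and handed it in at about 44 s of the 131 s limit. The oversized sleeve is in the cup, each tray holds its sleeve and its key or hook, and the jar has not moved. The last camera images showed all of this in place, but the sign-off gave no verdict.

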